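Lay the tall pack down against the layer fence

TASK

Three white paper packs stand on end on the packing table. With the fingertips, push the tallest one over so that it falls away from the robot, towards the long wooden fence, and comes to rest lying short of it; then push it gently along the table until its leading end (the end that was on top) lies flush against the fence. Only push it: never lift it, squeeze it or ram it, and leave the two shorter packs standing and everything else in its place.

Things in the scene. Friction and masses are not known exactly. Their poses are not given: they have to be found in the camera images.
- pack_tall: White paper pack standing on end, 60 mm deep (x), 70 wide (y), 150 tall (z), brown roll ends at both ends, 0.25 to 0.5 kg, loose. Origin: centre of the end it stands on; at first z is up and x points away from the robot (yaw within 0.1 rad). The one to lay down; any place in the row. Pushed near its top it tips about its far lower edge and falls by itself past 22 degrees.
- pack_tall_top (a point): Centre of the tall pack's upper end (150 mm from its origin along its z): the end that must come to the fence. Axes as the pack.
- pack_tall_mid (a point): Centre of the tall pack's volume, 75 mm from its origin along its z: 75 mm above the table when it stands, 30 mm when it lies. Lying, it points its z level towards the fence, some 20 to 130 mm short of it, and slides with a few newtons.
- pack_mid: White paper pack standing on end, 60 mm deep (x), 70 wide (y), 115 tall (z), brown roll ends at both ends, 0.3 kg, loose. Origin: centre of the end it stands on; at first z is up and x points away from the robot (yaw within 0.1 rad). Bystander: must stay standing. The packs stand in a row along y, about 190 mm apart.
- pack_short: White paper pack standing on end, 60 mm deep (x), 70 wide (y), 85 tall (z), brown roll ends at both ends, 0.2 kg, loose. Origin: centre of the end it stands on; at first z is up and x points away from the robot (yaw within 0.1 rad). Bystander: must stay standing.
- fence_face (a point): Point on the fixed wooden fence: middle of its near face (the face towards the robot), at table height. The fence is a straight rail 660 mm long (along y), 22 mm thick, 45 mm high, screwed to the table beyond the packs. x points away from the robot, square into the face; y along the rail. Yaw within 0.08 rad.
- glue_pot: Small closed jar, 30 mm across, 50 mm high, between two of the packs. Origin: centre of its underside. Bystander.
- weight: Small knobbed brass weight, 30 mm across, 50 mm high, between two of the packs. Origin: centre of its underside. Bystander.
- mug: White mug, 76 mm across, 90 mm high, at the robot's left. Origin: centre of its underside. Bystander.
- wood_box: Closed wooden box 134 x 174 x 48 mm at the robot's right. Origin: centre of its underside. Bystander.
- spatula: Small spatula lying at the robot's left, beyond the mug. Bystander.
There are look-alikes about, which are no part of the job. What is shaped like the pack_tall but green is not meant.

How it is judged:
By the outcome, as a careful person would: the job done as asked, in the order asked, and still so for the second after the job is handed in, with the robot touching nothing.
It also fails if it takes over 64 s, if anything falls off the work surface, if the arm or the gripper's body presses on something with over 40 N, if the wrist force passes 120 N, or if a joint passes its speed limit or range.

ROBOT

A 6-joint arm with a two-finger parallel gripper is mounted at the origin on the work surface. World frame = base frame: x ahead of the robot, y to its left, z up, the work surface at z = 0. Lengths are in m, angles in rad, forces in N, time in s.
With the tool pointing down it reaches from about 0.3 to 0.85 m from the base axis. Payload 5.4 kg.
Tool frame: the origin (TCP) lies between the finger pads; the fingertips stand 11 mm ahead of it and the grasp point (between the pads) lies 8 mm behind it; z points along the fingers, y is the line along which they close (so a half turn about z gives the same grasp; the last joint's range is limited). The gripper opens to 85 mm and grips with 20 to 120 N. Pads are 22 mm wide; open, the fingers measure 114 mm over their backs; the gripper's body (76 mm by 85 mm) begins 54 mm behind the grasp point. The pads swing forward as they close: fully open they stand 13 mm farther back than shut.
Start: joints at [-1.39, 0.158, 1.597, -0, 1.386, -0.21], TCP at [0.219, -0.532, 0.242] pointing down, gripper open.
Joint ranges: [-2.91, 2.91], [-0.94, 2.29], [0.18, 2.7], [-1.29, 4.43], [0.17, 2.64], [-3, 3]. Speed limits (rad/s): [2.57, 2.57, 3.14, 3.14, 3.14, 3.14].

INTERFACE

Orientations are given as a unit quaternion [w, x, y, z].
In Python, from station import move_to, move_linear, move_joints, release, clamp, dwell, inverse_kinematics, grab_frame, IKError, sign_off, read_clock, read_joints, read_dq, read_effort, read_ee_pos, read_eef_rot, read_wrist_force, read_wrist_torque, read_opening, read_gripper_force gives the robot as it stands. Calls block until the motion is done:
- move_to(position, orientation): joint-space move of the TCP to a pose.
- move_linear(position, orientation=None, rate=0.15): straight line of the TCP; orientation=None keeps the orientation; rate is the mean speed in m/s.
- move_joints(angles): joint-space move.
- release() and clamp(force=None): open the fingers fully, or close them until they stop; force is the grip in N (None keeps the last).
- dwell(seconds).
- inverse_kinematics(position, orientation): joint angles nearest the present ones, or None.
- grab_frame(name): name is "scene" or "top"; returns a dict with "img" (480x640x3 uint8, blue, green, red), "vfov" (degrees; the focal length in pixels is half the picture's height over the tangent of half this angle, whatever the lens; pixels are square), "cx", "cy" (the principal point, pixels), "rvec" (rotation vector, rad) and "tvec" (3), from world to camera coordinates, as OpenCV has them. Camera axes: x right, y down, z forward; pixel columns grow to the right and rows downward; lengths in m; the calibration is good to about 2 mm. A picture is of the moment at which its call begins. There is no depth.
A pose or a line that the arm cannot do raises IKError and nothing moves.
- sign_off(): hands the job in; it is judged then, once.
Readings, each from a call of its own:
- read_clock(): time.
- read_joints(): joint angles.
- read_dq(): joint speeds.
- read_effort(): joint torques, N m.
- read_ee_pos(): TCP position.
- read_eef_rot(): TCP orientation.
- read_wrist_force(): force on the tool from outside, world axes, zero at the start.
- read_wrist_torque(): the same for the moment, N m.
- read_opening(): finger opening in m.
- read_gripper_force(): force on a finger pad.
Only numpy, scipy, OpenCV 4.12 (cv2) and the standard library are available. Lean on these libraries where they do the work, as an engineer would, in place of code of your own. Each camera call takes 0.05 s, during which the arm holds its last target. There are 200 camera calls.

## Working session

There is one attempt and no reset: what is moved stays moved. The work goes in short steps, each a Python script; the robot and the scene stay as the last script left them, time stands still between calls to the robot, and variables do not carry over. Pictures are saved under pics/ and viewed, at most 13 in all, crops included, and the job is handed in when it is done.

```bash
ls; mkdir -p pics; python3 - <<'E'
from station import *
import cv2,pickle
for n in("scene","top"):
    f=grab_frame(n); cv2.imwrite(f"pics/{n}0.png",f["img"]); pickle.dump(f,open(n+"0.pkl","wb"))
    print(n,f["vfov"],f["cx"],f["cy"],f["rvec"],f["tvec"],[k for k in f])
print(read_clock(),read_eef_rot(),read_opening())
E
```

```text
pics
scene 44.754628605210165 323.6957769436651 237.97756960828323 [ 2.07424912  0.64420163 -0.33826022] [-0.39802237 -0.05702591  1.64052031] ['img', 'vfov', 'cx', 'cy', 'rvec', 'tvec']
top 53.875058626379065 321.67563059396997 241.22511502096123 [ 2.1808855  -2.19924768  0.06542292] [-0.00850184  0.47470026  1.37374625] ['img', 'vfov', 'cx', 'cy', 'rvec', 'tvec']
0.1 [-8.48417963e-04  9.80972828e-01  1.94143222e-01  1.59133691e-05] 0.08533485158251213
```

View pics/scene0.png

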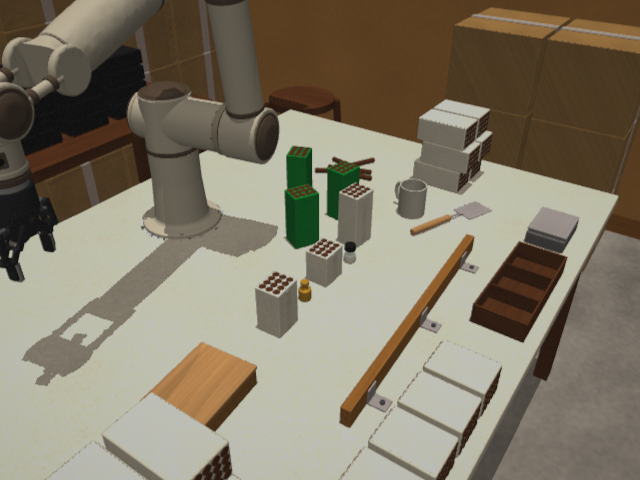

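View pics/top0.png

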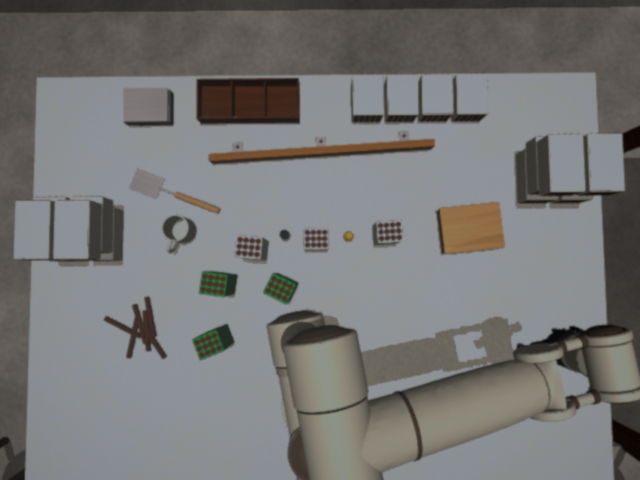

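The scene view shows the tall white pack at (355,215), the short one at (324,260), the mid one at (276,303) and the fence from (345,415) to (470,240). In the top view the tall pack is at (251,246), with green packs nearer the robot at (281,288) and (215,284). Next I'll measure them.

```bash
cat > vis.py <<'E'
import numpy as np,cv2,pickle
def cam(f):
    R=cv2.Rodrigues(np.array(f["rvec"],float))[0]; t=np.array(f["tvec"],float)
    F=240/np.tan(np.radians(f["vfov"])/2)
    return R,t,F
def ray(f,px,z):
    R,t,F=cam(f); px=np.atleast_2d(np.array(px,float))
    d=np.c_[(px[:,0]-f["cx"])/F,(px[:,1]-f["cy"])/F,np.ones(len(px))]@R
    c=-R.T@t
    return c+d*((z-c[2])/d[:,2])[:,None]
def proj(f,P):
    R,t,F=cam(f); q=np.atleast_2d(P)@R.T+t
    return q[:,:2]/q[:,2:]*F+[f["cx"],f["cy"]]
def blobs(f,lo,hi,roi,close=0,minA=20):
    h=cv2.cvtColor(f["img"],cv2.COLOR_BGR2HSV); m=cv2.inRange(h,np.array(lo),np.array(hi))
    k=np.zeros_like(m);x0,y0,x1,y1=roi;k[y0:y1,x0:x1]=m[y0:y1,x0:x1]
    if close:k=cv2.morphologyEx(k,cv2.MORPH_CLOSE,np.ones((close,close)))
    c=cv2.findContours(k,cv2.RETR_EXTERNAL,cv2.CHAIN_APPROX_NONE)[0]
    return [q[:,0,:] for q in c if cv2.contourArea(q)>=minA]
def rect(P):
    c,s,a=cv2.minAreaRect((P[:,:2]*1000).astype(np.float32)); return np.round(c,1),np.round(s,1),round(a,1)
E
python3 - <<'E'
from vis import *
T=pickle.load(open("top0.pkl","rb"));S=pickle.load(open("scene0.pkl","rb"))
R,t,F=cam(T);print("cam",-R.T@t)
i=T["img"]; h=cv2.cvtColor(i,cv2.COLOR_BGR2HSV)
for p in[(251,241),(245,246),(251,256),(300,151),(388,226),(281,288),(284,235),(348,236)]:print(p,h[p[1],p[0]])
# roll ends (dark red)
for name,roi,z in[("tall",(228,228,275,268),.15),("short",(298,222,335,258),.085),("mid",(370,212,410,250),.115)]:
    for c in blobs(T,(0,70,30),(20,255,140),roi,9): print(name,rect(ray(T,c,z)),cv2.boundingRect(c))
for c in blobs(T,(40,80,20),(85,255,255),(185,260,310,370),5):print("green",rect(ray(T,c,.15)),cv2.boundingRect(c))
for n,f,roi in(("T",T,(200,135,445,168)),("S",S,(335,230,480,425))):
  for c in blobs(f,(5,110,40),(25,255,255),roi,3,200):
    print("fence",n,rect(ray(f,c,.045)),cv2.boundingRect(c))
for n,roi,lo,hi in(("weight?/pot",(340,228,356,244),(12,120,60),(30,255,255)),("jar",(276,226,294,244),(0,0,0),(180,255,70))):
  for c in blobs(T,lo,hi,roi,3):print(n,rect(ray(T,c,.045)))
a=cv2.resize(i[130:310,190:430],None,fx=3.3,fy=3.3,interpolation=cv2.INTER_CUBIC);cv2.imwrite("pics/topcrop.png",a)
b=cv2.resize(S["img"][140:300,270:480],None,fx=3.7,fy=3.7,interpolation=cv2.INTER_CUBIC);cv2.imwrite("pics/scrop.png",b)
E
```

```text
cam [ 0.39035261 -0.01352429  1.4000119 ]
(251, 241) [ 8 99 72]
(245, 246) [  8 111  71]
(251, 256) [  0  10 106]
(300, 151) [ 14 158 121]
(388, 226) [177  23 102]
(281, 288) [ 18 100  66]
(284, 235) [110  16  47]
(348, 236) [ 24 158 145]
tall (array([454.1, 182.8]), array([56.3, 41.9]), 85.1) (237, 238, 23, 18)
short (array([479.5,   3.3]), array([55.8, 39.2]), 89.5) (306, 231, 21, 15)
mid (array([ 495.2, -197.8]), array([42.2, 55.1]), 3.3) (379, 223, 22, 17)
green (array([201.9, 280.5]), array([59.3, 83.1]), 22.0) (193, 329, 33, 31)
green (array([345.1,  98.3]), array([69.7, 61. ]), 63.2) (264, 274, 33, 30)
green (array([357.5, 272.6]), array([71.7, 59.7]), 81.5) (199, 272, 30, 25)
fence T (array([737.8, -13.5]), array([ 22.7, 653.2]), 3.3) (209, 140, 225, 22)
fence S (array([750.4, -31.2]), array([ 34.8, 683.9]), 3.4) (340, 235, 134, 190)
weight?/pot (array([487.9, -89.1]), array([20.3, 22.5]), 44.5)
jar (array([491.6,  94.3]), array([20.1, 23.1]), 89.8)
```

View pics/topcrop.png

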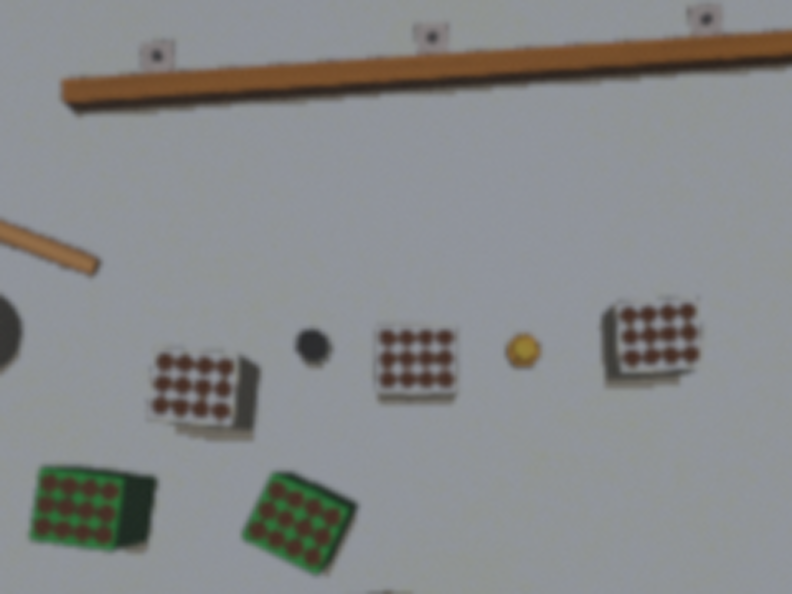

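View pics/scrop.png

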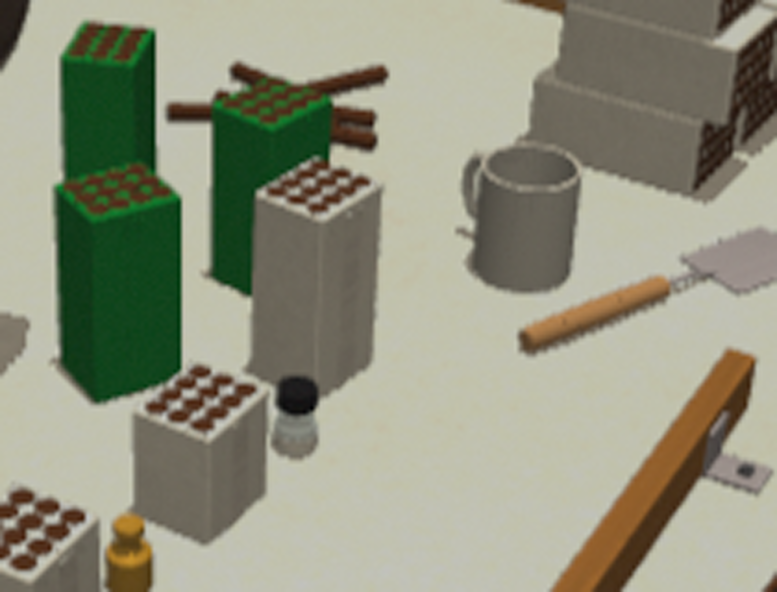

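The top view shows the tall pack's three rows of roll ends clearly, the green packs behind it, and the fence tilted about 3°. The oblique crop shows the same layout, with a jar to the right of the tall pack. I'll check both across the two views, then go to the pre-push pose.

```bash
python3 - <<'E'
from vis import *
from station import *
T=pickle.load(open("top0.pkl","rb"));S=pickle.load(open("scene0.pkl","rb"))
for c in blobs(S,(0,70,30),(20,255,170),(335,180,375,202),7):print("tall S",rect(ray(S,c,.15)),cv2.boundingRect(c))
c=max(blobs(T,(5,110,40),(25,255,255),(200,135,445,168),3,200),key=len)
near=[(x,c[c[:,0]==x,1].max()+.5) for x in range(214,430)]
P=ray(T,near,.045);k=np.polyfit(P[:,1],P[:,0],1);print("near top edge x=a*y+b",k,np.std(P[:,0]-np.polyval(k,P[:,1])))
a=-.086; q=[0,np.cos(a/2),np.sin(a/2),0]; u=np.array([np.cos(a),np.sin(a),0])
p=np.array([.454,.183,0])-u*(.030+.011+.014)   # pad front 14mm short of face
print(p)
clamp(20); print("open",read_opening())
move_to(p+[0,0,.28],q); move_linear(p+[0,0,.143],q,.12)
print(read_clock(),read_ee_pos(),read_wrist_force(),read_joints())
for n in("scene","top"):
    f=grab_frame(n);pickle.dump(f,open(n+"1.pkl","wb"))
i=pickle.load(open("scene1.pkl","rb"))["img"]
j=pickle.load(open("top1.pkl","rb"))["img"]
s=lambda m:cv2.resize(m,(400,400),interpolation=cv2.INTER_CUBIC)
cv2.imwrite("pics/pre.png",np.hstack([s(i[130:290,270:430]),s(j[190:310,190:310])]))
E
```

```text
tall S (array([454.6, 181.4]), array([58.6, 46.1]), 84.9) (342, 184, 28, 13)
near top edge x=a*y+b [-0.05770968  0.72582124] 0.0008698605513008813
[0.39920326 0.18772417 0.        ]
open 8.908146035076223e-05
4.7833 [0.39985342 0.18782068 0.14380424] [-0.06693971  0.4368612  -0.86706905] [ 1.64298583e-01 -9.34880386e-02  2.05936837e+00 -3.25162519e-05
  1.17407717e+00  1.82109969e+00]
```

View pics/pre.png

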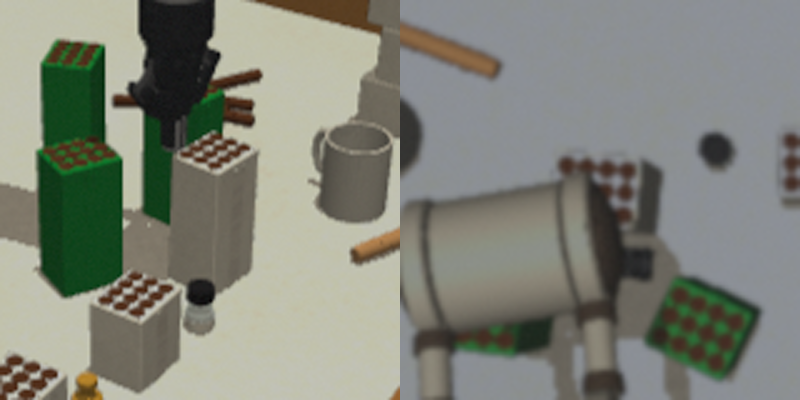

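The closed fingers are just behind the upper part of the tall pack, clear of the green packs. Both views agree on the pack's position to within 2 mm. I'll push in stages while watching the force.

```bash
cat > look.py <<'E'
from vis import *
from station import *
def look(tag):
    out=[]
    for n in("scene","top"):
        f=grab_frame(n);pickle.dump(f,open(n+tag+".pkl","wb"));out.append(f["img"])
    s=lambda m:cv2.resize(m,(400,400),interpolation=cv2.INTER_CUBIC)
    cv2.imwrite(f"pics/{tag}.png",np.hstack([s(out[0][130:320,270:460]),s(out[1][130:310,190:370])]))
    return out
E
python3 - <<'E'
from look import *
a=-.086; q=[0,np.cos(a/2),np.sin(a/2),0]; u=np.array([np.cos(a),np.sin(a),0])
p0=np.array([.3992,.1877,.143])
for d in(.010,.018,.024,.030,.036,.042,.048,.054):
    move_linear(p0+u*d,q,.05); F=read_wrist_force(); print(d,F.round(2) if hasattr(F,'round') else F)
print(read_clock()); look("tilt")
E
```

```text
0.01 [-0.92  0.71 -0.6 ]
0.018 [-0.78 -0.69  0.01]
0.024 [-1.26 -0.23 -0.83]
0.03 [-0.14 -1.04 -0.08]
0.036 [0.15 0.64 0.49]
0.042 [-0.08 -0.44  0.09]
0.048 [-0.46 -0.35 -0.73]
0.054 [-0.61 -0.12  0.28]
7.1417
```

View pics/tilt.png

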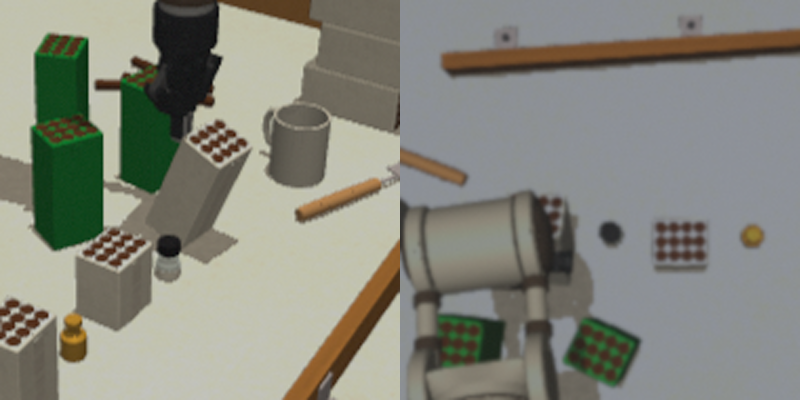

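The pack is tipping cleanly about its far edge, at roughly 20° or more. I'll push on until it falls, then lift clear and look.

```bash
python3 - <<'E'
from look import *
a=-.086; q=[0,np.cos(a/2),np.sin(a/2),0]; u=np.array([np.cos(a),np.sin(a),0])
p0=np.array([.3992,.1877,.143])
move_linear(p0+u*.072,q,.05); dwell(.6)
move_linear(p0+u*.03,q,.12); move_linear(p0+u*.0+[0,0,.10],q,.2)
print(read_clock(),read_wrist_force()); look("fell")
E
```

```text
9.525 [ 0.06901852 -0.82481154  0.50031593]
```

View pics/fell.png

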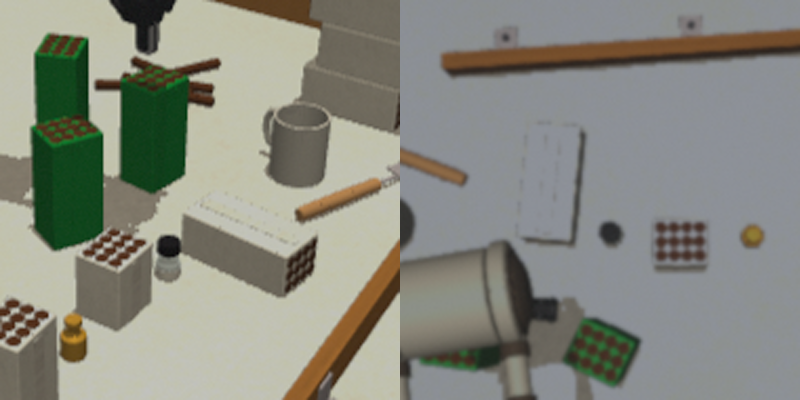

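The pack is lying flat short of the fence, with its leading end at crop (553,124) and its near end at (546,241). Everything else is in place. I'll measure its top face at z = 0.06.

```bash
cat > meas.py <<'E'
from vis import *
def meas(f,roi=(230,150,275,245)):
    g=cv2.cvtColor(f["img"],cv2.COLOR_BGR2GRAY); x0,y0,x1,y1=roi
    best=None
    b=cv2.GaussianBlur(g,(3,3),0)[y0:y1,x0:x1]
    th,m=cv2.threshold(b,0,255,cv2.THRESH_OTSU)
    return g[y0:y1,x0:x1]
E
python3 - <<'E'
from vis import *
T=pickle.load(open("topfell.pkl","rb"))
g=cv2.cvtColor(T["img"],cv2.COLOR_BGR2GRAY)
print(g[212,232:282]); print(g[176:246,250])
for th in(118,122,126):
    m=cv2.inRange(g,th,255);m[:180]=0;m[245:]=0;m[:,:235]=0;m[:,285:]=0
    m=cv2.morphologyEx(m,cv2.MORPH_CLOSE,np.ones((5,5)));
    cs=cv2.findContours(m,0,cv2.CHAIN_APPROX_NONE)[0];c=max(cs,key=cv2.contourArea)[:,0]
    print(th,rect(ray(T,c,.06)),cv2.boundingRect(c))
print(ray(T,(np.array([[518,240],[574,243],[524,122],[584,126]])-[400,0])*.45+[190,130],.06).round(3))
E
```

```text
[143 143 143 144 143 143 144 145 144 144 143 141 132 138 143 144 145 144
 145 144 141 135 140 144 144 144 144 143 142 143 144 145 145 144 144 140
 122  87  69  92 128 142 143 143 144 144 143 143 144 144]
[143 143 144 143 143 143 144 143 142 141 144 144 144 144 144 144 144 144
 144 144 144 145 144 145 144 145 144 144 145 145 145 145 144 145 144 144
 145 144 144 144 145 144 144 145 144 145 144 144 145 143 145 145 145 144
 144 144 142 141 141 140 124  90  84 114 137 143 143 144 144 143]
118 (array([557.3, 164.5]), array([140.4, 184.4]), 89.8) (235, 180, 50, 65)
122 (array([557.3, 164.5]), array([140.4, 184.4]), 89.8) (235, 180, 50, 65)
126 (array([557.3, 164.5]), array([140.4, 184.4]), 89.8) (235, 180, 50, 65)
[[0.483 0.211 0.06 ]
 [0.478 0.139 0.06 ]
 [0.635 0.203 0.06 ]
 [0.629 0.126 0.06 ]]
```

Picked corners give 152 x 74 mm at a yaw of about -4.5°, matching the pack's 150 x 70 mm. The leading end is about 80 mm short of the fence. I'll set the closed fingers flat at the fence's yaw so the push squares the pack up, go 55 mm past contact, and look again.

```bash
python3 - <<'E'
from look import *
a=.0577; q=[0,np.cos(a/2),np.sin(a/2),0]; u=np.array([np.cos(a),np.sin(a),0])
p=np.array([.455,.170,.031])
move_to(p+[0,0,.20],q); move_linear(p,q,.12); print(read_clock(),read_wrist_force())
for d in(.015,.030,.045,.060,.067):
    move_linear(p+u*d,q,.04); print(d,np.round(read_wrist_force(),2))
print(read_clock(),read_ee_pos()); look("mid")
E
```

```text
11.7917 [ 0.15677313  0.3457176  -1.14774618]
0.015 [0.33 0.08 0.7 ]
0.03 [-0.09 -0.4   0.22]
0.045 [-0.69 -0.43 -0.67]
0.06 [1.08 0.72 0.04]
0.067 [ 0.21  0.13 -0.24]
14.2167 [0.52244357 0.17389812 0.03111565]
```

View pics/mid.png

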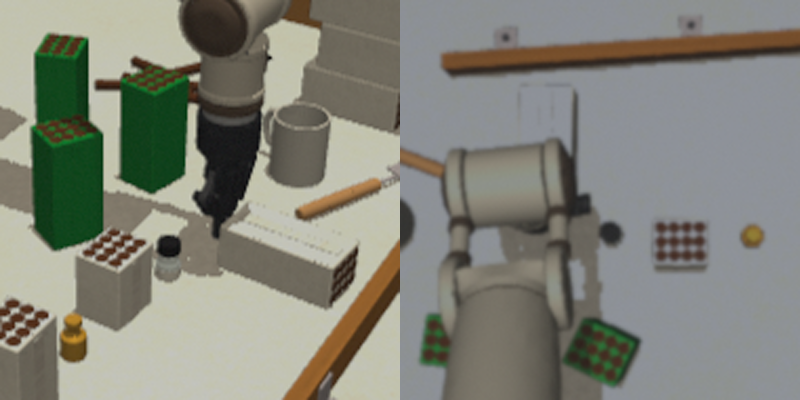

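The pack has slid straight and squared up, and its leading end is now at crop (548,86), about 35 mm short of the fence. I'll continue, then take small force-guarded steps at the end.

```bash
python3 - <<'E'
from look import *
a=.0577; q=[0,np.cos(a/2),np.sin(a/2),0]; u=np.array([np.cos(a),np.sin(a),0])
p=np.array([.455,.170,.031])
d=.090; move_linear(p+u*d,q,.04)
def frc(): return np.mean([(dwell(.01),read_wrist_force())[1] for _ in range(4)],0)
while d<.118:
    d+=.001; move_linear(p+u*d,q,.03); F=frc(); f=-F@u; print(round(d,3),F.round(1),round(f,1))
    if f>8:break
print(read_clock(),read_ee_pos()); look("end")
E
```

```text
0.091 [-0.3  0.1 -0.2] 0.3
0.092 [-2.8 -0.3  1.2] 2.8
0.093 [-2.2 -0.3 -0.5] 2.2
0.094 [-2.  -0.1 -0.5] 2.0
0.095 [-1.  -0.3 -0.9] 1.0
0.096 [-1.6 -0.3 -0.4] 1.6
0.097 [-1.5 -0.1 -0.1] 1.5
0.098 [-1.5 -0.3 -0.6] 1.5
0.099 [-2.   0.2  0.1] 2.0
0.1 [-1.8 -0.  -0.3] 1.8
0.101 [-5.  -0.4  2.3] 5.0
0.102 [-7.4 -0.3  2.3] 7.4
0.103 [-10.7  -0.9   4.2] 10.7
18.725 [0.55534888 0.17592897 0.03009864]
```

View pics/end.png

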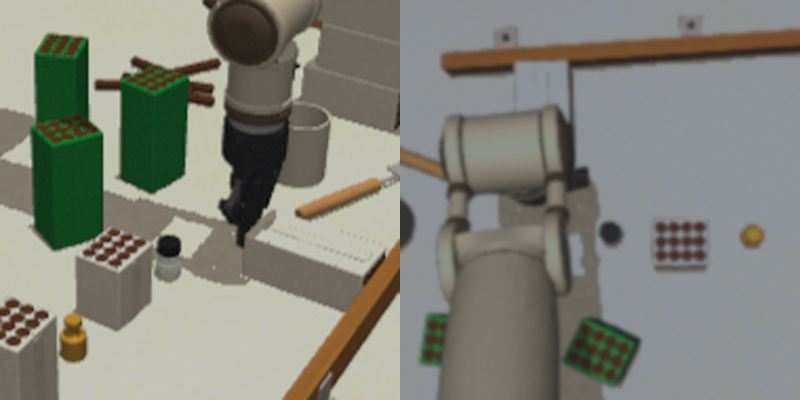

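The force rose sharply right where the geometry puts the fence (0.555 + 0.011 + 0.150 = 0.716), and the leading end is at the fence. I'll back off, lift away and check that it is flush.

```bash
python3 - <<'E'
from look import *
a=.0577; q=[0,np.cos(a/2),np.sin(a/2),0]; u=np.array([np.cos(a),np.sin(a),0])
p=np.array([.455,.170,.031])
move_linear(p+u*.100,q,.02); move_linear(p+u*.05,q,.1); move_linear(p+u*.03+[0,0,.2],q,.2)
move_to([.30,-.35,.28],q); print(read_clock(),np.round(read_wrist_force(),1))
o=look("fin")
S,T=o
A=cv2.resize(S[190:310,340:440],(400,480),interpolation=cv2.INTER_CUBIC)
B=cv2.resize(T[140:240,225:305],(384,480),interpolation=cv2.INTER_CUBIC)
cv2.imwrite("pics/fin2.png",np.hstack([A,B]))
E
```

```text
22.9333 [ 0.2 -0.2 -0.2]
```

View pics/fin2.png

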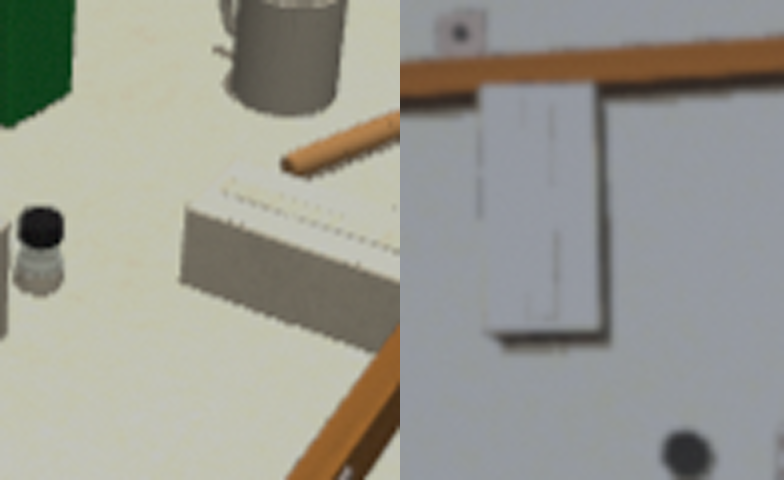

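The pack lies against the fence with nothing else disturbed. I'll measure its yaw precisely by fitting lines to its edges.

```bash
python3 - <<'E'
from vis import *
for tag,sh in(("fin",0),):
    T=pickle.load(open(f"top{tag}.pkl","rb"));g=cv2.cvtColor(T["img"],cv2.COLOR_BGR2GRAY).astype(float)
    def cross(v,th=115):
        k=np.argmax(v<th); return k-1+(v[k-1]-th)/(v[k-1]-v[k])
    right=[(258+cross(g[r,258:275]),r) for r in range(166,204)]
    near=[(c,200+cross(g[200:218,c])) for c in range(247,265)]
    far=[(c,170-cross(g[170:150:-1,c],125)) for c in range(243,264)]
    for n,pts,z in(("right",right,.06),("near",near,.06)):
        P=ray(T,pts,z); ax=0 if n=="right" else 1
        k=np.polyfit(P[:,ax],P[:,1-ax],1);r=P[:,1-ax]-np.polyval(k,P[:,ax])
        ok=abs(r)<2*r.std()+1e-6;k=np.polyfit(P[ok,ax],P[ok,1-ax],1)
        print(n,k,"yaw",k[0] if ax==0 else -k[0],"res",r.std(),P[:,:2].mean(0))
    c=max(blobs(T,(5,110,40),(25,255,255),(200,135,445,168),3,200),key=len)
    P=ray(T,[(x,c[c[:,0]==x,1].max()+.5) for x in range(275,430)],.045);print("fence yaw",-np.polyfit(P[:,1],P[:,0],1)[0])
E
```

```text
right [0.00956728 0.14041657] yaw 0.009567278382653829 res 0.00028569780141710207 [0.63598006 0.146569  ]
near [-0.00417009  0.56838722] yaw 0.004170087946282876 res 0.0001267065967544109 [0.56765484 0.17562717]
fence yaw 0.05797485005297532
```

The fit (yaw of about 0.007) disagrees with the roughly 0.035 I read from the picture, so I'll inspect the raw edge points before acting.

```bash
python3 - <<'E'
from vis import *
T=pickle.load(open("topfin.pkl","rb"));g=cv2.cvtColor(T["img"],cv2.COLOR_BGR2GRAY).astype(int)
print("cols 260-272");[print(r,g[r,260:273]) for r in range(158,212,5)]
print("rows 204-215");[print(c,g[204:216,c]) for c in range(240,272,3)]
print("rows 150-164");[print(c,g[150:165,c]) for c in range(234,276,3)]
E
```

```text
cols 260-272
158 [146 146 146 146 137 101  63  47  44  43  44  44  44]
163 [152 152 152 151 144 115  83  96 134 149 151 150 151]
168 [152 152 152 152 146 122  88  90 132 149 152 152 151]
173 [153 153 152 152 151 139 101  92 132 148 152 153 152]
178 [152 153 153 152 151 140 102  85 120 144 151 151 152]
183 [153 152 153 153 151 140 100  84 117 143 150 152 152]
188 [153 153 152 153 152 140 101  74  97 135 149 152 152]
193 [153 153 152 153 152 142 102  75  96 136 150 152 152]
198 [152 153 153 152 152 143 109  79  92 134 149 152 152]
203 [153 153 153 153 153 145 118  86  94 134 150 152 152]
208 [127 126 126 126 126 119  98  76  90 133 150 153 152]
rows 204-215
240 [152 152 152 152 152 152 152 152 152 152 153 151]
243 [152 150 151 149 140 128 136 149 152 153 151 152]
246 [153 152 152 150 134  98  72  90 117 135 148 152]
249 [153 152 152 150 132  91  60  73 101 126 146 152]
252 [149 149 147 147 128  81  54  75 104 125 146 152]
255 [151 146 142 146 127  79  55  76 105 125 147 152]
258 [148 148 149 146 126  77  54  80 109 131 147 151]
261 [153 153 152 148 126  79  62  86 122 145 152 153]
264 
[... 394 characters left out ...]
 91  98 118 142 150 150 151 150 151 151]
246 [136 110  93  89  91  91  98 120 145 151 152 152 152 152 152]
249 [137 112  94  90  91  91  94 116 144 151 151 150 151 150 150]
252 [136 108  92  90  92  92  94 115 143 151 152 152 152 152 151]
255 [131 104  91  90  92  93  98 119 145 151 151 151 150 148 148]
258 [120  99  91  90  92  93  97 117 144 151 153 152 151 152 150]
261 [112  96  90  89  92  95 103 124 146 151 152 152 152 152 152]
264 [112  95  90  91  93  95 104 121 137 142 142 143 144 144 145]
267 [109  93  90  90  93  91  80  58  47  52  73  95 100  96  93]
270 [104  92  91  92  93  90  79  54  44  55  84 121 145 151 151]
273 [ 99  92  91  92  93  90  79  52  45  60  89 124 147 153 151]
```

The edges show only about one pixel step, so the true yaw is about 0.01 to 0.03. That is slightly short of the fence's 0.058, with the left corner touching. A gentle, force-guarded nudge on the right part of the near end will close the gap, and does no harm if the pack is already flush.

```bash
python3 - <<'E'
from look import *
a=.0577; q=[0,np.cos(a/2),np.sin(a/2),0]; u=np.array([np.cos(a),np.sin(a),0])
p=np.array([.520,.154,.031])
move_to(p+[0,0,.15],q); move_linear(p,q,.12)
def frc(): return np.mean([(dwell(.01),read_wrist_force())[1] for _ in range(4)],0)
d=.030; move_linear(p+u*d,q,.06); print(np.round(frc(),1))
while d<.046:
    d+=.001; move_linear(p+u*d,q,.03); F=frc(); f=-F@u; print(round(d,3),read_ee_pos()[0].round(4),F.round(1))
    if f>9:break
d-=.002; move_linear(p+u*d,q,.02); move_linear(p-u*.02,q,.1); move_linear(p-u*.03+[0,0,.2],q,.2)
move_to([.30,-.35,.28],q); print(read_clock(),np.round(read_wrist_force(),1))
S,T=look("fin3")
g=cv2.cvtColor(T,cv2.COLOR_BGR2GRAY).astype(int)
print("right");[print(r,g[r,262:272]) for r in range(163,212,5)]
print("near");[print(c,g[204:216,c]) for c in range(240,272,3)]
cv2.imwrite("pics/fin4.png",np.hstack([cv2.resize(S[180:330,250:440],(400,316),interpolation=cv2.INTER_CUBIC),cv2.resize(T[135:310,190:410],(397,316),interpolation=cv2.INTER_CUBIC)]))
E
```

```text
[-0.4  0.1 -0.4]
0.031 0.5508 [ 0.8  0.  -0.2]
0.032 0.552 [-0.5 -0.3 -0.4]
0.033 0.553 [ 0.   0.2 -0.1]
0.034 0.554 [ 0.1 -0.1 -0.1]
0.035 0.555 [-0.5  0.1  0.1]
0.036 0.5557 [-0.8  0.2 -0.1]
0.037 0.5559 [-5.4 -0.6  2.5]
0.038 0.5559 [-7.5 -0.8  3.7]
0.039 0.5561 [-9.5 -2.1  4.3]
33.75 [-0.1  0.6 -1.2]
right
163 [152 152 145 118  85  96 135 149 151 151]
168 [152 152 151 138  98  92 133 150 152 152]
173 [152 153 151 141 102  90 127 146 151 151]
178 [152 152 151 141 101  84 117 143 151 152]
183 [153 153 152 141 101  74  96 136 150 153]
188 [153 152 153 143 107  78  96 135 150 152]
193 [153 153 152 146 120  87  94 134 150 152]
198 [153 153 154 152 138  99  92 132 150 152]
203 [153 153 153 151 142 101  87 121 145 151]
208 [124 125 122 118 102  78  81 118 144 151]
near
240 [152 152 152 152 152 152 153 152 152 152 152 152]
243 [147 146 144 143 144 143 148 151 152 153 153 152]
246 [153 153 153 150 134  98  75  94 121 135 149 151]
249 [153 152 153 149 131  87  57  73 105 126 146 152]
252 [147 145 145 146 127  78  55  76 105 126 146 152]
255 [152 147 144 145 126  79  57  80 108 129 147 152]
258 [153 151 150 147 124  76  56  84 122 145 152 152]
261 [153 153 153 148 126  80  63  90 124 147 152 152]
264 [153 154 152 147 122  73  61  87 123 146 152 152]
267 [100 101 100  93  78  64  70  95 124 145 152 151]
270 [143 144 144 143 144 144 147 150 151 152 152 153]
```

View pics/fin4.png

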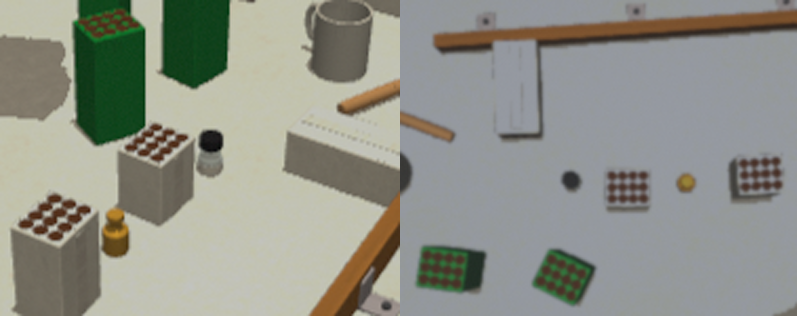

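The nudge turned the pack a little further before it stopped hard, and everything else is still in place. Image resolution limits the yaw reading, so I'll probe the near end by touch, left then right, at equal force. That measures its angle and presses any gap shut.

```bash
python3 - <<'E'
from look import *
a=.0577; q=[0,np.cos(a/2),np.sin(a/2),0]; u=np.array([np.cos(a),np.sin(a),0]); v=np.array([-u[1],u[0],0])
c=np.array([.5545,.1757,.031])
def frc(): return np.mean([(dwell(.01),read_wrist_force())[1] for _ in range(4)],0)
def probe(s,fmax):
    b=c+v*s; move_linear(b-u*.006,q,.08); d=-.006; L=[]
    while d<.008:
        d+=.001; move_linear(b+u*d,q,.03); F=frc(); e=read_ee_pos()-c; L.append((round(1e3*e@u,2),round(-F@u,1)))
        if -F@u>fmax: break
    print("s",s,L[-6:],"v",round(1e3*e@v,1)); move_linear(b-u*.008,q,.08)
st=c+v*.022-u*.03
move_to(st+[0,0,.12],q); move_linear(st,q,.15)
probe(.022,10); probe(-.022,14); probe(.0,10)
e=c-u*.05; move_linear(e,q,.15); move_linear(e+[0,0,.2],q,.25)
move_to([.30,-.35,.28],q); print(read_clock(),np.round(read_wrist_force(),1))
look("p")
for tag in("fin","fin3","p"):
    T=pickle.load(open(f"top{tag}.pkl","rb")); g=cv2.cvtColor(T["img"],cv2.COLOR_BGR2GRAY).astype(float)
    def cr(w,th): k=np.argmax(w<th); return k-1+(w[k-1]-th)/(w[k-1]-w[k])
    for n,pts,ax in(("right",[(258+cr(g[r,258:275],125),r) for r in range(165,206)],0),("near",[(x,200+cr(g[200:218,x],125)) for x in range(247,265)],1),("far",[(x,164-cr(g[164:150:-1,x],120)) for x in range(245,264)],1)):
        P=ray(T,pts,.06); k=np.polyfit(P[:,ax],P[:,1-ax],1)[0]; print(tag,n,"yaw",round(k if ax==0 else -k,4))
E
```

```text
s 0.022 [(np.float64(0.05), np.float64(0.2)), (np.float64(1.04), np.float64(-0.1)), (np.float64(1.7), np.float64(1.4)), (np.float64(1.72), np.float64(4.9)), (np.float64(1.73), np.float64(7.2)), (np.float64(1.72), np.float64(11.2))] v 22.1
s -0.022 [(np.float64(0.65), np.float64(1.9)), (np.float64(0.71), np.float64(4.8)), (np.float64(0.72), np.float64(8.3)), (np.float64(0.81), np.float64(9.9)), (np.float64(0.88), np.float64(12.4)), (np.float64(0.85), np.float64(17.1))] v -22.1
s 0.0 [(np.float64(0.06), np.float64(0.2)), (np.float64(1.05), np.float64(-0.1)), (np.float64(1.45), np.float64(2.3)), (np.float64(1.45), np.float64(6.1)), (np.float64(1.46), np.float64(8.8)), (np.float64(1.42), np.float64(12.2))] v 0.1
52.525 [-0.1  0.6  0.1]
fin right yaw 0.0152
fin near yaw 0.0014
fin far yaw 0.0074
fin3 right yaw 0.0317
fin3 near yaw 0.0038
fin3 far yaw 0.0382
p right yaw 0.0365
p near yaw 0.0225
p far yaw 0.0632
```

Both sides stop hard at 10–17 N within 1 mm of each other, so the leading end is bearing on the fence across its width. The arm is clear at 52.5 s, so I'll hand in.

```bash
python3 -c "
from station import *
print(sign_off(),read_clock())"
```

```text
the job is handed in; nothing more can be done
the job is handed in; nothing more can be done
```

I handed in the job at about 52.5 s: the tall pack fell short of the fence and now lies with its leading end pressed against it, with a possible gap of up to about 1.3 mm at one corner that I could not rule out. In the last picture I viewed, before the final touch probes, both shorter packs and the other things in view were undisturbed.

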